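# Load the routing jig and switch on its vacuum

### The arm

A 6-joint arm with a two-finger parallel gripper is mounted at the origin on the work surface. World frame = base frame: x ahead of the robot, y to its left, z up, the work surface at z = 0. Lengths are in mm, angles in rad, forces in N, time in s.
With the tool pointing down it reaches from about 375 to 925 mm from the base axis. Payload 5.7 kg.
Tool frame: the origin (TCP) lies midway between the tips of the shut fingers; the grasp point (between the pads) lies 19 mm behind it; z points along the fingers, y is the direction in which the jaws open and shut (so a half turn about z gives the same grasp; the last joint's range is limited). The gripper opens to 88 mm and grips with 3 to 60 N. Pads are 20 mm wide; open, the fingers measure 115 mm over their backs; the gripper's body (75 mm by 178 mm) begins 61 mm behind the grasp point.
Start: joints at [1.023, 0.359, 1.51, -0, 1.272, -0.115], TCP at [251.637, 544.648, 222.623] pointing down, gripper open.
Joint ranges: [-2.97, 2.97], [-1.01, 2.36], [0.21, 2.38], [-0.96, 4.11], [0.2, 2.71], [-2.98, 2.98]. Speed limits (rad/s): [2.39, 2.39, 3.14, 3.14, 3.14, 3.14].

### API

Orientations are given as a unit quaternion [x, y, z, w].
In Python, from plant import * gives the robot as it stands.
- The arm moves only by the tool arm_command, never from a script. Its argument "deltas" is a list of rows, each a list of 7 numbers: the turn, a rotation vector about the tool's x, y, z in rad, then the shift along the tool's x, y, z in units of 25 mm (1.0 is 25 mm), then the finger opening in mm, from 0 to 87.8. In form: [[ax, ay, az, x, y, z, grip], ...]. A call has 1 to 8 rows; each row is the pose to reach, as a shift and turn from the pose measured when the call began, along the tool's axes at that moment; what a row does not reach only later rows make up. A row lasts 1/12 s, in which the tool goes at most 41.7 mm and 7.16 degrees, less where a joint would pass 70% of its speed; a pose out of reach is approached as far as the arm can. A call with a gripper value outside its range is refused whole. The fingers move at their own pace and stop on an object; the grip force is fixed at half the most. Time passes only in rows, so rows that repeat a pose let the fingers close. It gives the time, the measured TCP pose, the force and the opening at its end, in the units of the state.
- observe(): the state, without advancing time (a new reading comes with each control period).
- read_camera(name): name is "scene" or "top" or "wrist"; returns a dict with "image" (420x560x3 uint8, red, green, blue), "range_z" (420x560 float32, mm along the optical axis (not along the pixel's ray), 0 where there is no reading), "mtx" (3x3 intrinsics, pixels), "R" (3x3) and "t" (3): a world point X has camera coordinates R X + t. Camera axes: x right, y down, z forward; pixel columns grow to the right and rows downward; lengths in mm; the calibration is good to about 2 mm. The wrist camera is an equidistant fisheye: a pixel r from the principal point sees the ray r / f radians off the axis. A picture is of the moment at which its call begins.
- hand_in(): hands the job in, once; it reports no verdict.
Trained networks look in the newest picture that a camera, given by its name, has taken for a name from the list of things; names that differ only in an ending like _2 or _b are one class to them, and where a whole thing is asked for, a point or a joint stands for the part that bears it (a point fixed in the world has none). Each returns a list of dicts, best first, with "score" (0 to 1); they miss things now and then, are a little off and sometimes report something else, mostly with a low value. They report only what shows in the picture. A call takes as long as a camera call. They do not tell look-alikes from the thing itself.
- look_for(camera, thing): "location" ([x, y, z] in mm, in world coordinates, good to about 4 mm: the middle of the surface that is visible of it).
- tip_of(camera, thing): "location" ([x, y, z] in mm, in world coordinates, good to about 4 mm: a listed point, or the origin of a listed thing).
The state is a dict: "clock": time; "joints": joint angles; "joint_vel": joint speeds; "tau": joint torques, N m; "eef_pos": TCP position; "tcp_rot": TCP orientation; "ft_force": force on the tool from outside, world axes, zero at the start; "wrist_torque": the same for the moment, N m; "width": finger opening in mm.
Only numpy, scipy, OpenCV 4.12 (cv2) and the standard library are available. Lean on these libraries where they do the work, as an engineer would, in place of code of your own. Each camera call takes 0.05 s, during which the arm holds its last target. There are 200 camera calls.

### The job

Put the offcut that lies in the jig into the plywood offcut tray. Then push the oak board, flat along the bench, fully home into the jig's corner, square and flush against both the long fence and the end stop, so that it holds the part-present pin in. Then switch the jig's vacuum on by pressing down the raised end of the rocker, and leave the glue bottle, the tin and the jar where they are.

Things in the scene. Friction and masses are not known exactly. Their poses are not given: they have to be found in the camera images.
- jig_corner (a point): inner corner, at bench height, of the fixed L-shaped plywood jig; its axes are the jig's (z up). Long fence: inner face is the plane x=0, y from -320 to +30 mm, 30 mm high, 30 mm thick towards +x. End stop: inner face is the plane y=0, x from -120 to +30 mm, 44 mm high, 30 mm thick towards +y, with a black switch body behind it (36 mm high, to y=+65 mm)
- jig_home (a point): where the board's centre is when home (jig axes): at x=-55, y=-80 mm from jig_corner, 19 mm over the bench; the board lies at x<0, y<0, its 160 mm side along the fence, a 110 mm end against the stop
- pin (a joint): part-present pin: a steel plunger of 14 mm diameter that sticks out 12 mm from the end stop's inner face towards -y, at jig x=-45 mm, 19 mm above the bench. 0 = fully out, 0.012 m = pressed flush with the face. Spring of 0.3 N rising to 0.8 N, weaker than the board's friction on the bench, so that the board stays where it is pushed
- board_center (a point): centre of the loose oak board, 110 mm (x) by 160 mm (y) by 38 mm thick, about 0.5 kg, lying flat on the bench; too wide to grip
- offcut_center (a point): centre of the loose oak offcut lying in the jig near the stop, 110 mm (x) by 28 mm (y) by 32 mm high, about 0.08 kg
- tray: open plywood offcut tray, fixed, 170 mm (x) by 190 mm (y) outside, 45 mm high, walls and floor 5 to 6 mm; origin on the bench under its centre. It and the vacuum box may stand in either of two places left of the jig
- vac_box: grey control box, fixed, 100 mm (x) by 80 mm (y) by 50 mm high with a rocker switch on top in a black frame that reaches 62 mm; origin on the bench under its centre
- rocker (a joint): grey rocker, 70 mm by 34 mm, on top of the box, pivoting about the box's y direction 65 mm above the bench; over-centre: about 3 N at its end carries it past the middle, then it snaps over by itself. 0 = off (the end at the box's +x side is raised), 0.44 rad = on (that end down)
- rocker_high_end (a point): point on the rocker's top face, 26 mm from the pivot, at its +x end, which is raised about 81 mm over the bench when off and goes down about 11 mm when switched on
- glue_center (a point): centre of a loose standing white glue bottle, 60 mm diameter, 170 mm high: leave alone
- wax_center (a point): centre of a loose standing aluminium tin, 72 mm diameter, 70 mm high: leave alone
- jar_center (a point): centre of a loose standing glass jar, 60 mm diameter, 65 mm high, to the right of the board: leave alone
Things that resemble listed ones, but are neither listed nor needed, are in the scene too. Leave any turquoise look-alike of the part that bears board_center alone.

How it is judged:
By the outcome, as a careful person would: the job done as asked, in the order asked, and still so for the second after the job is handed in, with the robot touching nothing.
It also fails if it takes over 67 s, if anything falls off the work surface, if the arm or the gripper's body presses on something with over 40 N, if the wrist force passes 120 N, or if a joint passes its speed limit or range.

## Working session

There is one attempt and no reset: what is moved stays moved. The work goes in short steps, Python scripts to look and compute and a tool call to move; the robot and the scene stay as the last step left them, time stands still between calls to the robot, and variables do not carry over. Pictures are saved under pics/ and viewed, about 8 in all and at most 12, crops included, and the job is handed in when it is done.

Besides the shell and the picture viewer there is one more tool, called after "Request:" as name(argument=value, ...), one argument or row to a line, values as JSON. arm_command: Moves the arm, as the interface text tells. Its arguments: {"type":"object","properties":{"deltas":{"type":"array","items":{"type":"array","items":{"type":"number"}}}},"required":["deltas"]}

```bash
mkdir -p pics; ls
cat > h.py <<'E'
from plant import *
import numpy as np, cv2
from scipy.spatial.transform import Rotation as Ro
def cloud(c):
    r=c["range_z"];K=c["mtx"];v,u=np.mgrid[:r.shape[0],:r.shape[1]]
    P=np.stack([(u-K[0,2])/K[0,0]*r,(v-K[1,2])/K[1,1]*r,r],-1)
    return (P-c["t"])@c["R"]
def save(n,im): cv2.imwrite("pics/"+n,im[...,::-1])
def show():
    s=observe();print({k:np.round(s[k],3).tolist() for k in("clock","eef_pos","tcp_rot","ft_force","width","joints")})
    print(np.round(Ro.from_quat(s["tcp_rot"]).as_matrix(),3).tolist())
    return s
def mv(target,R=None):
    "tool-frame shift in 25mm units to world target"
    s=observe();M=Ro.from_quat(s["tcp_rot"]).as_matrix()
    print("shift",np.round(M.T@(np.array(target)-s["eef_pos"])/25,2).tolist())
    if R is not None: print("rotvec",np.round(Ro.from_matrix(M.T@R).as_rotvec(),3).tolist())
E
python3 - <<'E'
from h import *
show()
for cam in("top","scene"):
    c=read_camera(cam);save(cam+"1.png",c["image"]);np.save(cam+"1.npy",cloud(c))
    for t in("jig_corner","jig_home","board_center","offcut_center","tray","vac_box","rocker_high_end","glue_center","wax_center","jar_center"):
        print(cam,t,[(round(d["score"],2),np.round(d["location"]).tolist()) for d in tip_of(cam,t)][:3])
E
```

```text
pics
{'clock': 0.0, 'eef_pos': [251.296, 544.095, 221.826], 'tcp_rot': [0.215, 0.977, -0.001, -0.0], 'ft_force': [0.303, 0.476, -0.613], 'width': 87.941, 'joints': [1.023, 0.359, 1.511, -0.0, 1.272, -0.115]}
[[-0.908, 0.419, -0.001], [0.419, 0.908, -0.002], [0.0, -0.002, -1.0]]
top jig_corner [(0.86, [696.0, 108.0, -0.0])]
top jig_home [(0.4, [465.0, 115.0, 84.0])]
top board_center [(0.97, [231.0, -423.0, 17.0]), (0.8, [322.0, -160.0, 22.0]), (0.71, [586.0, -187.0, 19.0])]
top offcut_center [(0.7, [609.0, 31.0, 16.0])]
top tray [(0.71, [443.0, 317.0, -1.0])]
top vac_box [(0.75, [618.0, 328.0, 4.0])]
top rocker_high_end [(0.56, [643.0, 330.0, 79.0])]
top glue_center [(0.67, [567.0, -454.0, 32.0]), (0.59, [465.0, 116.0, 84.0]), (0.5, [411.0, -357.0, 39.0])]
top wax_center [(0.59, [412.0, -355.0, 41.0])]
top jar_center [(0.68, [569.0, -452.0, 33.0])]
scene jig_corner [(0.87, [699.0, 111.0, -2.0])]
scene jig_home []
scene board_center [(0.87, [318.0, -156.0, 20.0]), (0.59, [229.0, -422.0, 22.0])]
scene offcut_center [(0.73, [606.0, 32.0, 18.0])]
scene tray [(0.92, [441.0, 312.0, 3.0])]
scene vac_box [(0.75, [618.0, 329.0, 0.0]), (0.37, [604.0, 31.0, 21.0])]
scene rocker_high_end [(0.78, [644.0, 329.0, 78.0])]
scene glue_center [(0.77, [464.0, 118.0, 83.0])]
scene wax_center [(0.82, [411.0, -358.0, 36.0])]
scene jar_center [(0.91, [564.0, -449.0, 34.0]), (0.35, [615.0, 332.0, 0.0])]
```

View pics/top1.png

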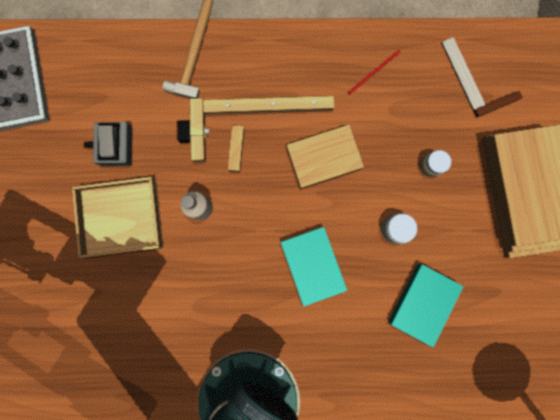

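View pics/scene1.png

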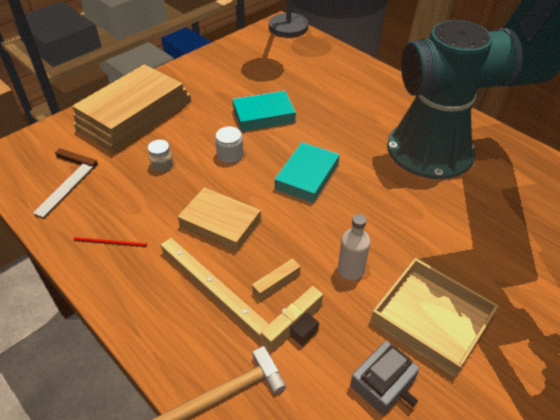

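The top view shows the oak board at px (325,157), the jig corner near (203,110) with the pin at (206,131), and the offcut at (236,148). The glue bottle is at (195,206), the tray at (117,217) and the vacuum box at (112,144). The turquoise decoys are at (313,265) and (427,305). Next I fit the poses from the depth data.

Run:
```python
from h import *
P=np.load("top1.npy")
def rect(n,xy,rad,z0,z1):
    m=(np.hypot(P[...,0]-xy[0],P[...,1]-xy[1])<rad)&(P[...,2]>z0)&(P[...,2]<z1)
    k,l,st,_=cv2.connectedComponentsWithStats(m.astype(np.uint8));i=1+np.argmax(st[1:,4]);m=l==i
    q=P[m];r=cv2.minAreaRect(q[:,:2].astype(np.float32))
    print(n,m.sum(),"z",np.round(np.median(q[:,2]),1),"c",np.round(r[0],1),"sz",np.round(r[1],1),"ang",round(r[2],2),np.round(cv2.boxPoints(r)).tolist())
rect("board",(586,-187),130,30,46)
rect("offcut",(607,32),75,26,40)
rect("fence",(710,-50),190,22,37)
rect("stop",(650,120),90,38,52)
rect("tray",(443,315),150,35,55)
rect("box",(618,328),80,42,55)
rect("rocker",(618,328),60,62,90)
rect("glue",(465,116),60,20,200)
```

```text
board 3015 z 37.0 c [ 585.8 -186.2] sz [110.5 160.8] ang 18.09 [[508.0, -127.0], [558.0, -280.0], [663.0, -245.0], [613.0, -93.0]]
offcut 522 z 30.7 c [607.3  29.7] sz [ 28.5 110.6] ang 85.02 [[551.0, 20.0], [661.0, 11.0], [664.0, 39.0], [553.0, 49.0]]
fence 1654 z 28.7 c [715.9 -50.2] sz [ 35.4 320.3] ang 2.33 [[692.0, 109.0], [705.0, -211.0], [740.0, -210.0], [727.0, 111.0]]
stop 757 z 42.7 c [650.7 122.2] sz [148.  30.] ang 0.57 [[577.0, 136.0], [577.0, 106.0], [725.0, 108.0], [725.0, 138.0]]
tray 903 z 42.4 c [439.2 312.7] sz [169.9 192.3] ang 7.13 [[343.0, 398.0], [367.0, 207.0], [535.0, 228.0], [512.0, 419.0]]
box 618 z 48.2 c [618.1 328.2] sz [100.7  80.9] ang 0.45 [[567.0, 368.0], [568.0, 287.0], [669.0, 288.0], [668.0, 369.0]]
rocker 476 z 72.6 c [615.7 331.4] sz [67.2 40.8] ang 0.56 [[582.0, 351.0], [582.0, 311.0], [649.0, 311.0], [649.0, 352.0]]
glue 685 z 114.8 c [462.4 115.7] sz [58.  57.2] ang 89.51 [[434.0, 87.0], [491.0, 86.0], [491.0, 144.0], [434.0, 145.0]]
```

Run:
```python
from h import *
P=np.load("top1.npy");X,Y,Z=P[...,0],P[...,1],P[...,2]
m=(abs(Z-29)<2.5)&(X>680)&(X<750)&(Y<100)&(Y>-215)
ys=np.arange(-200,90,15);lo=[];hi=[]
for y in ys:
    x=X[m&(abs(Y-y)<7.5)];lo.append(x.min());hi.append(x.max())
a=np.polyfit(ys,lo,1);b=np.polyfit(ys,hi,1);print("fence in",a,"out",b,np.degrees(np.arctan([a[0],b[0]])),np.std(np.polyval(a,ys)-lo))
m=(Z>40)&(Z<47)&(X>570)&(X<740)&(Y>95)&(Y<150)
xs=np.arange(590,720,10);lo=[];hi=[]
for x in xs:
    y=Y[m&(abs(X-x)<6)];lo.append(y.min());hi.append(y.max())
c=np.polyfit(xs,lo,1);d=np.polyfit(xs,hi,1);print("stop in",c,"out",d,np.degrees(np.arctan([c[0],d[0]])))
```

```text
fence in [-3.02764561e-02  6.99648764e+02] out [-3.06977433e-02  7.28676543e+02] [-1.73418339 -1.75829896] 0.7137657302187546
stop in [3.19991190e-02 8.72371181e+01] out [1.28671403e-02 1.28453544e+02] [1.83278908 0.73719215]
```

```bash
cat >> h.py <<'E'
def yaw(deg):
    "tool down, tool y axis at this world angle"
    a=np.radians(deg);y=np.array([np.cos(a),np.sin(a),0]);z=np.array([0,0,-1.]);return np.stack([np.cross(y,z),y,z],1)
E
python3 -c "
from h import *
mv([607.3,30,222],yaw(85));mv([607.3,30,110],yaw(85));mv([607.3,30,8],yaw(85))"
```

```text
shift [-21.55, -12.72, 0.03]
rotvec [-0.0, -0.0, -0.346]
shift [-21.55, -12.72, 4.51]
rotvec [-0.0, -0.0, -0.346]
shift [-21.55, -12.72, 8.59]
rotvec [-0.0, -0.0, -0.346]
```

Request:
arm_command(
  deltas=[
    [0,0,-0.346,-21.55,-12.72,0,70],
    [0,0,-0.346,-21.55,-12.72,0,70],
    [0,0,-0.346,-21.55,-12.72,0,70],
    [0,0,-0.346,-21.55,-12.72,0,70],
    [0,0,-0.346,-21.55,-12.72,0,70],
    [0,0,-0.346,-21.55,-12.72,0,70],
    [0,0,-0.346,-21.55,-12.72,0,70],
    [0,0,-0.346,-21.55,-12.72,0,70],
  ],
)

```text
clock: 1.77
eef_pos: [439.8, 272.1, 222.9]
tcp_rot: [0.043, 0.999, 0.0, 0.0]
ft_force: [0.2, 0.2, -0.2]
width: 69.8
```

```bash
python3 -c "
from h import *
show();mv([607.3,30,150],yaw(85))"
```

```text
{'clock': 1.767, 'eef_pos': [439.772, 272.093, 222.895], 'tcp_rot': [0.043, 0.999, 0.0, 0.0], 'ft_force': [0.184, 0.207, -0.228], 'width': 69.826, 'joints': [0.42, 0.239, 1.687, 0.0, 1.215, -1.064]}
[[-0.996, 0.086, 0.0], [0.086, 0.996, 0.0], [-0.0, 0.0, -1.0]]
shift [-7.51, -9.07, 2.92]
rotvec [0.0, 0.0, 0.001]
```

Request:
arm_command(
  deltas=[
    [0,0,0,-7.51,-9.07,0,70],
    [0,0,0,-7.51,-9.07,0,70],
    [0,0,0,-7.51,-9.07,0,70],
    [0,0,0,-7.51,-9.07,0,70],
    [0,0,0,-7.51,-9.07,1,70],
    [0,0,0,-7.51,-9.07,2,70],
    [0,0,0,-7.51,-9.07,2.9,70],
    [0,0,0,-7.51,-9.07,2.9,70],
  ],
)

```text
clock: 2.43
eef_pos: [608.9, 26.8, 149.0]
tcp_rot: [0.044, 0.999, -0.0, 0.001]
ft_force: [-0.7, 1.3, 0.5]
width: 70.1
```

```bash
python3 -c "
from h import *
show();c=read_camera('wrist');save('w1.png',c['image']);print(tip_of('wrist','offcut_center')[:2])
mv([607.3,30,8],yaw(85))"
```

```text
{'clock': 2.433, 'eef_pos': [608.914, 26.844, 149.02], 'tcp_rot': [0.044, 0.999, -0.0, 0.001], 'ft_force': [-0.659, 1.273, 0.532], 'width': 70.082, 'joints': [-0.069, 0.443, 1.573, -0.0, 1.124, -1.551]}
[[-0.996, 0.088, 0.002], [0.088, 0.996, -0.001], [-0.002, -0.0, -1.0]]
[{'location': [610.2, 32.4, 12.5], 'score': 0.7}]
shift [-0.03, 0.12, 5.56]
rotvec [-0.001, -0.004, -0.003]
```

View pics/w1.png

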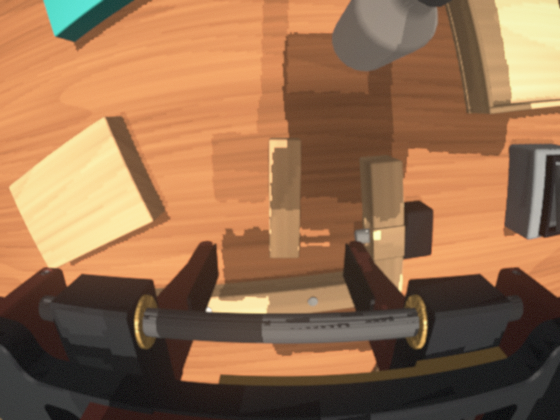

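The wrist view shows the offcut (284,198) between the two open fingers, with the pin and stop (380,220) clear of them. I'm descending to grip.

Request:
arm_command(
  deltas=[
    [0,0,0,-0.03,0.12,1.5,70],
    [0,0,0,-0.03,0.12,3,70],
    [0,0,0,-0.03,0.12,4.5,70],
    [0,0,0,-0.03,0.12,5.2,70],
    [0,0,0,-0.03,0.12,5.5,70],
    [0,0,0,-0.03,0.12,5.5,20],
    [0,0,0,-0.03,0.12,5.5,20],
    [0,0,0,-0.03,0.12,5.5,20],
  ],
)

```text
clock: 3.2
eef_pos: [609.0, 30.2, 11.6]
tcp_rot: [0.045, 0.999, -0.0, -0.0]
ft_force: [-0.7, 0.0, 0.6]
width: 53.2
```

Request:
arm_command(
  deltas=[
    [0,0,0,0,0,0,20],
    [0,0,0,0,0,0,20],
    [0,0,0,0,0,-1,20],
    [0,0,0,0,0,-2.5,20],
    [0,0,0,0,0,-4,20],
    [0,0,0,0,0,-5,20],
    [0,0,0,0,0,-5,20],
  ],
)

```text
clock: 3.78
eef_pos: [613.7, 30.1, 143.8]
tcp_rot: [0.045, 0.999, -0.0, 0.006]
ft_force: [0.2, -0.2, 0.8]
width: 20.3
```

```bash
python3 -c "
from h import *
show();mv([607,30,230],yaw(85));mv([439,313,230],yaw(97));mv([439,313,50],yaw(97))"
```

```text
{'clock': 3.783, 'eef_pos': [613.67, 30.061, 143.775], 'tcp_rot': [0.045, 0.999, -0.0, 0.006], 'ft_force': [0.249, -0.173, 0.763], 'width': 20.306, 'joints': [-0.063, 0.451, 1.576, -0.0, 1.104, -1.544]}
[[-0.996, 0.09, 0.011], [0.089, 0.996, -0.001], [-0.012, -0.0, -1.0]]
shift [0.23, -0.03, -3.45]
rotvec [-0.0, 0.012, -0.002]
shift [7.93, 10.65, -3.54]
rotvec [-0.001, 0.011, -0.212]
shift [8.01, 10.65, 3.66]
rotvec [-0.001, 0.011, -0.212]
```

The fingers closed too slowly and I lifted before they held the offcut, so I'm checking where it lies now.

```bash
python3 -c "
from h import *
c=read_camera('wrist');save('w2.png',c['image'])
for k in('wrist','scene','top'):
  read_camera(k);print(k,[(round(d['score'],2),np.round(d['location']).tolist()) for d in tip_of(k,'offcut_center')[:2]])"
```

```text
wrist [(0.91, [607.0, 32.0, 15.0])]
scene [(0.75, [605.0, 32.0, 16.0])]
top [(0.6, [606.0, 30.0, 14.0])]
```

View pics/w2.png

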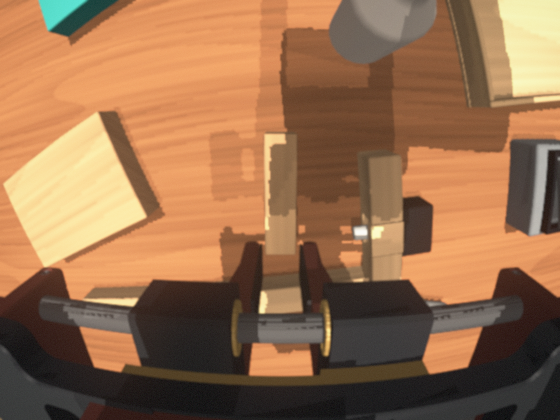

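The offcut (281,193) hasn't moved. I'll reopen, go down again and wait for the fingers to close.

Request:
arm_command(
  deltas=[
    [0,0.012,0,0.2,0,0,54],
    [0,0.012,0,0.2,0,0,54],
    [0,0.012,0,0.2,0,0,54],
    [0,0.012,0,0.2,0,0,54],
    [0,0.012,0,0.2,0,1,54],
    [0,0.012,0,0.2,0,2,54],
    [0,0.012,0,0.2,0,2,54],
  ],
)

```text
clock: 4.72
eef_pos: [599.6, 30.9, 81.2]
tcp_rot: [0.045, 0.999, 0.0, -0.011]
ft_force: [-1.2, 0.1, -1.0]
width: 53.9
```

```bash
python3 -c "
from h import *
show();mv([607.3,30.5,9],yaw(85))"
```

```text
{'clock': 4.717, 'eef_pos': [599.638, 30.913, 81.231], 'tcp_rot': [0.045, 0.999, 0.0, -0.011], 'ft_force': [-1.198, 0.123, -1.035], 'width': 53.936, 'joints': [-0.063, 0.524, 1.633, -0.0, 1.007, -1.544]}
[[-0.996, 0.09, -0.022], [0.09, 0.996, 0.001], [0.022, -0.001, -1.0]]
shift [-0.37, 0.01, 2.88]
rotvec [-0.001, -0.022, -0.003]
```

Request:
arm_command(
  deltas=[
    [0,-0.022,0,-0.37,0,1,54],
    [0,-0.022,0,-0.37,0,2,54],
    [0,-0.022,0,-0.37,0,2.85,54],
    [0,-0.022,0,-0.37,0,2.85,20],
    [0,-0.022,0,-0.37,0,2.85,20],
    [0,-0.022,0,-0.37,0,2.85,20],
    [0,-0.022,0,-0.37,0,2.85,20],
    [0,-0.022,0,-0.37,0,2.85,20],
  ],
)

```text
clock: 5.38
eef_pos: [608.8, 30.1, 11.7]
tcp_rot: [0.045, 0.999, -0.0, 0.001]
ft_force: [0.4, 0.3, 4.0]
width: 27.8
```

Request:
arm_command(
  deltas=[
    [0,0,0,0,0,0,20],
    [0,0,0,0,0,0,20],
    [0,0,0,0,0,0,20],
    [0,0,0,0,0,0,20],
  ],
)

```text
clock: 5.72
eef_pos: [608.8, 30.1, 11.9]
tcp_rot: [0.045, 0.999, -0.0, 0.002]
ft_force: [0.8, 0.3, -1.4]
width: 27.8
```

Request:
arm_command(
  deltas=[
    [0,0,0,0,0,-1,20],
    [0,0,0,0,0,-2.5,20],
    [0,0,0,0,0,-4,20],
    [0,0,0,0,0,-5.5,20],
    [0,0,0,0,0,-7,20],
    [0,0,0,0,0,-8.5,20],
    [0,0,0,0,0,-8.5,20],
  ],
)

```text
clock: 6.3
eef_pos: [612.7, 30.1, 232.6]
tcp_rot: [0.045, 0.999, -0.001, 0.008]
ft_force: [1.9, 0.1, -0.5]
width: 27.4
```

```bash
python3 -c "
from h import *
show();mv([439,313,225],yaw(97))"
```

```text
{'clock': 6.3, 'eef_pos': [612.656, 30.102, 232.572], 'tcp_rot': [0.045, 0.999, -0.001, 0.008], 'ft_force': [1.937, 0.129, -0.533], 'width': 27.413, 'joints': [-0.063, 0.361, 1.481, -0.001, 1.283, -1.544]}
[[-0.996, 0.09, 0.016], [0.089, 0.996, -0.002], [-0.016, -0.0, -1.0]]
shift [7.94, 10.65, 0.17]
rotvec [-0.002, 0.016, -0.212]
```

Request:
arm_command(
  deltas=[
    [0,0.016,-0.1,1,1.33,0.1,20],
    [0,0.016,-0.212,2,2.67,0.1,20],
    [0,0.016,-0.212,3,4,0.17,20],
    [0,0.016,-0.212,4,5.4,0.17,20],
    [0,0.016,-0.212,5,6.7,0.17,20],
    [0,0.016,-0.212,6,8,0.17,20],
    [0,0.016,-0.212,7,9.3,0.17,20],
    [0,0.016,-0.212,7.94,10.65,0.17,20],
  ],
)

```text
clock: 6.97
eef_pos: [436.8, 314.1, 224.5]
tcp_rot: [-0.061, 0.998, -0.001, -0.001]
ft_force: [-0.2, 0.4, -0.4]
width: 28.1
```

Request:
arm_command(
  deltas=[
    [0,0,0,0,0,0,20],
    [0,0,0,0,0,0,20],
  ],
)

```text
clock: 7.13
eef_pos: [434.8, 315.5, 223.8]
tcp_rot: [-0.063, 0.998, -0.001, -0.001]
ft_force: [-0.4, -0.1, -1.0]
width: 28.4
```

```bash
python3 -c "
from h import *
show();mv([439,313,20],yaw(97))"
```

```text
{'clock': 7.133, 'eef_pos': [434.824, 315.546, 223.791], 'tcp_rot': [-0.063, 0.998, -0.001, -0.001], 'ft_force': [-0.378, -0.063, -1.016], 'width': 28.394, 'joints': [0.5, 0.27, 1.641, -0.002, 1.234, -1.196]}
[[-0.992, -0.126, -0.002], [-0.126, 0.992, -0.003], [0.003, -0.003, -1.0]]
shift [-0.17, -0.1, 8.15]
rotvec [-0.003, -0.003, 0.004]
```

Request:
arm_command(
  deltas=[
    [0,0,0,0,0,1.5,20],
    [0,0,0,0,0,3,20],
    [0,0,0,0,0,4.5,20],
    [0,0,0,0,0,6,20],
    [0,0,0,0,0,7.3,20],
    [0,0,0,0,0,8.0,20],
    [0,0,0,0,0,8.1,20],
    [0,0,0,0,0,8.1,20],
  ],
)

```text
clock: 7.8
eef_pos: [434.4, 313.3, 20.2]
tcp_rot: [-0.063, 0.998, -0.002, -0.002]
ft_force: [0.5, 0.2, -0.2]
width: 27.8
```

Request:
arm_command(
  deltas=[
    [0,0,0,0,0,0,60],
    [0,0,0,0,0,0,60],
    [0,0,0,0,0,0,60],
    [0,0,0,0,0,0,60],
    [0,0,0,0,0,-1,60],
    [0,0,0,0,0,-2.5,60],
    [0,0,0,0,0,-4,60],
    [0,0,0,0,0,-5.5,60],
  ],
)

```text
clock: 8.47
eef_pos: [434.6, 313.9, 159.8]
tcp_rot: [-0.063, 0.998, -0.002, -0.002]
ft_force: [0.6, 0.2, -0.2]
width: 60.1
```

Request:
arm_command(
  deltas=[
    [0,0,0,0,0,-1.3,60],
    [0,0,0,0,0,-2.6,60],
    [0,0,0,0,0,-2.6,60],
  ],
)

```text
clock: 8.72
eef_pos: [438.5, 316.4, 232.5]
tcp_rot: [-0.063, 0.998, 0.001, 0.004]
ft_force: [1.2, 0.4, -0.5]
width: 60.0
```

Run:
```python
from h import *
show()
c=read_camera('wrist');print([(round(d['score'],2),np.round(d['location']).tolist()) for d in tip_of('wrist','offcut_center')[:2]])
c=read_camera('top');P=cloud(c)
m=(np.hypot(P[...,0]-586,P[...,1]+186)<130)&(P[...,2]>30)&(P[...,2]<46)
print(cv2.minAreaRect(P[m][:,:2].astype(np.float32)))
# push A start: 30 mm behind the -x face, centred
c=np.array([585.8,-186.2]);a=np.radians(18.1);n=np.array([np.cos(a),np.sin(a)])
p=c-n*(55+10+25);print("start A",p)
mv([*p,220],yaw(108.1))
```

```text
{'clock': 8.717, 'eef_pos': [438.494, 316.394, 232.488], 'tcp_rot': [-0.063, 0.998, 0.001, 0.004], 'ft_force': [1.204, 0.415, -0.539], 'width': 60.044, 'joints': [0.499, 0.261, 1.631, -0.002, 1.243, -1.197]}
[[-0.992, -0.126, 0.007], [-0.126, 0.992, 0.002], [-0.007, 0.001, -1.0]]
[(0.97, [434.0, 313.0, 22.0])]
((621.37548828125, -174.6167755126953), (185.47837829589844, 160.0781707763672), 17.963735580444336)
start A [ 500.25358415 -214.16087867]
shift [0.04, -21.29, 0.29]
rotvec [-0.003, -0.004, -0.19]
```

Request:
arm_command(
  deltas=[
    [0,0,0,0,-1.6,0,80],
    [0,0,-0.1,0,-3.2,0,80],
    [0,0,-0.19,0,-4.8,0,80],
    [0,0,-0.19,0,-6.4,0,80],
    [0,0,-0.19,0,-8,0,80],
    [0,0,-0.19,0,-9.6,0,80],
    [0,0,-0.19,0,-11.2,0,80],
    [0,0,-0.19,0,-12.8,0,80],
  ],
)

```text
clock: 9.53
eef_pos: [473.1, -5.0, 224.5]
tcp_rot: [-0.157, 0.988, -0.001, -0.004]
ft_force: [0.8, -0.8, 0.7]
width: 80.2
```

```bash
python3 -c "
from h import *
show();mv([500,-214,150],yaw(108.1))"
```

```text
{'clock': 9.533, 'eef_pos': [473.058, -4.993, 224.506], 'tcp_rot': [-0.157, 0.988, -0.001, -0.004], 'ft_force': [0.792, -0.783, 0.719], 'width': 80.165, 'joints': [-0.153, 0.177, 1.766, -0.005, 1.205, -2.038]}
[[-0.95, -0.311, -0.007], [-0.311, 0.951, -0.004], [0.008, -0.001, -1.0]]
shift [1.55, -8.28, 3.0]
rotvec [-0.001, -0.008, -0.0]
```

Request:
arm_command(
  deltas=[
    [0,-0.008,0,0.4,-1.6,0.2,80],
    [0,-0.008,0,0.8,-3.2,1,80],
    [0,-0.008,0,1.1,-4.8,2,80],
    [0,-0.008,0,1.4,-6.4,3,80],
    [0,-0.008,0,1.55,-7.8,3.5,80],
    [0,-0.008,0,1.55,-8.28,4,80],
    [0,-0.008,0,1.55,-8.28,4,80],
    [0,-0.008,0,1.55,-8.28,4,80],
  ],
)

```text
clock: 10.2
eef_pos: [497.7, -214.1, 122.2]
tcp_rot: [-0.156, 0.988, 0.001, -0.002]
ft_force: [0.8, 0.9, -0.2]
width: 80.2
```

```bash
python3 -c "
from h import *
show();mv([500,-214,10],yaw(108.1))"
```

```text
{'clock': 10.2, 'eef_pos': [497.702, -214.054, 122.16], 'tcp_rot': [-0.156, 0.988, 0.001, -0.002], 'ft_force': [0.819, 0.894, -0.238], 'width': 80.173, 'joints': [-0.533, 0.393, 1.745, -0.001, 1.009, -2.417]}
[[-0.951, -0.308, -0.005], [-0.308, 0.951, 0.002], [0.004, 0.003, -1.0]]
shift [-0.1, -0.04, 4.49]
rotvec [0.003, -0.004, -0.003]
```

Request:
arm_command(
  deltas=[
    [0,-0.004,0,-0.1,0,1.2,80],
    [0,-0.004,0,-0.1,0,2.6,80],
    [0,-0.004,0,-0.1,0,3.9,80],
    [0,-0.004,0,-0.1,0,4.45,80],
    [0,-0.004,0,-0.1,0,4.45,80],
    [0,-0.004,0,-0.1,0,4.45,80],
  ],
)

```text
clock: 10.7
eef_pos: [498.5, -211.2, 10.6]
tcp_rot: [-0.157, 0.988, 0.003, -0.001]
ft_force: [0.0, 0.1, 0.4]
width: 80.1
```

Run:
```python
from h import *
show()
c=read_camera('wrist');save('w3.png',c['image'])
mv([523,-207,10],yaw(108.1))
for f in np.linspace(0,1,6):
    th=18.1-16.35*f;c=np.array([586,-186])+f*np.array([59,11]);a=np.radians(th);p=c-65*np.array([np.cos(a),np.sin(a)])
    mv([*p,10],yaw(90+th))
```

```text
{'clock': 10.7, 'eef_pos': [498.525, -211.219, 10.552], 'tcp_rot': [-0.157, 0.988, 0.003, -0.001], 'ft_force': [0.002, 0.074, 0.36], 'width': 80.126, 'joints': [-0.53, 0.558, 1.829, 0.004, 0.759, -2.419]}
[[-0.951, -0.309, -0.003], [-0.309, 0.951, 0.005], [0.002, 0.006, -1.0]]
shift [-0.95, -0.1, 0.06]
rotvec [0.004, 0.0, -0.001]
shift [-1.01, -0.08, 0.06]
rotvec [0.004, 0.0, -0.001]
shift [-1.49, 0.0, 0.06]
rotvec [0.004, 0.0, 0.056]
shift [-1.98, 0.09, 0.06]
rotvec [0.004, -0.0, 0.113]
shift [-2.47, 0.17, 0.06]
rotvec [0.004, -0.0, 0.17]
shift [-2.98, 0.26, 0.06]
rotvec [0.004, -0.0, 0.227]
shift [-3.49, 0.34, 0.06]
rotvec [0.004, -0.0, 0.284]
```

View pics/w3.png

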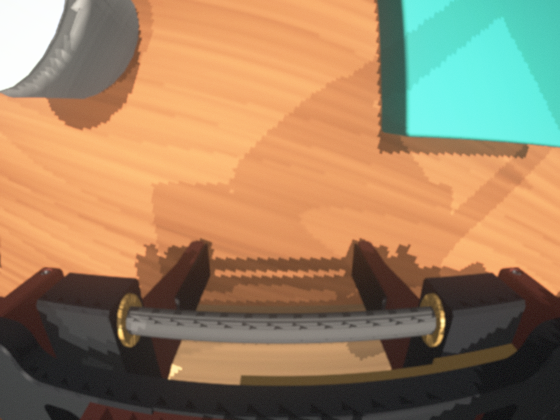

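The fingers stand on the bench just behind the board, and the tin (60,50) and the turquoise block (470,70) are clear. Now I push and rotate the board towards the fence.

Request:
arm_command(
  deltas=[
    [0,0,0,-0.5,0,0,80],
    [0,0,0,-0.95,-0.05,0,80],
    [0,0,0.028,-1.25,-0.04,0,80],
    [0,0,0.056,-1.49,0,0,80],
    [0,0,0.084,-1.74,0.04,0,80],
    [0,0,0.113,-1.98,0.09,0,80],
    [0,0,0.141,-2.22,0.13,0,80],
    [0,0,0.17,-2.47,0.17,0,80],
  ],
)

```text
clock: 11.42
eef_pos: [557.6, -188.4, 12.9]
tcp_rot: [-0.072, 0.997, 0.002, -0.001]
ft_force: [-4.6, -1.0, 4.2]
width: 80.0
```

Run:
```python
from h import *
show()
for f in (0.7,.8,.9,1):
    th=18.1-16.35*f;c=np.array([586,-186])+f*np.array([59,11]);a=np.radians(th);p=c-65*np.array([np.cos(a),np.sin(a)])
    mv([*p,10],yaw(90+th))
```

```text
{'clock': 11.417, 'eef_pos': [557.634, -188.438, 12.912], 'tcp_rot': [-0.072, 0.997, 0.002, -0.001], 'ft_force': [-4.613, -1.009, 4.205], 'width': 79.953, 'joints': [-0.445, 0.598, 1.721, 0.003, 0.825, -2.162]}
[[-0.99, -0.144, -0.001], [-0.144, 0.99, 0.003], [0.001, 0.003, -1.0]]
shift [-0.22, 0.07, 0.12]
rotvec [0.003, -0.001, 0.028]
shift [-0.46, 0.16, 0.12]
rotvec [0.003, -0.001, 0.057]
shift [-0.71, 0.24, 0.12]
rotvec [0.003, -0.001, 0.085]
shift [-0.95, 0.32, 0.12]
rotvec [0.003, -0.001, 0.114]
```

Request:
arm_command(
  deltas=[
    [0,0,0.028,-0.22,0.06,0.1,80],
    [0,0,0.057,-0.46,0.12,0.1,80],
    [0,0,0.085,-0.71,0.18,0.1,80],
    [0,0,0.114,-0.92,0.22,0.1,80],
    [0,0,0.114,-0.92,0.22,0.1,80],
  ],
)

```text
clock: 11.83
eef_pos: [581.8, -179.1, 11.7]
tcp_rot: [-0.015, 1.0, 0.001, 0.0]
ft_force: [-0.4, 0.8, -0.3]
width: 80.3
```

Request:
arm_command(
  deltas=[
    [0,0,0,0.8,0,0,80],
    [0,0,0,1.6,0,-1,80],
    [0,0,0,1.6,0,-3,80],
    [0,0,0,1.6,0,-4.5,80],
    [0,0,0,1.6,0,-4.5,80],
  ],
)

```text
clock: 12.25
eef_pos: [547.0, -182.6, 132.1]
tcp_rot: [-0.016, 1.0, -0.002, 0.007]
ft_force: [2.1, -0.5, 0.8]
width: 80.2
```

```bash
cat >> h.py <<'E'
TH=1.75;C0=np.array([696.,108.5])
def J(x,y):
    a=np.radians(TH);return C0+np.array([[np.cos(a),-np.sin(a)],[np.sin(a),np.cos(a)]])@[x,y]
def toJ(p):
    a=np.radians(TH);return np.array([[np.cos(a),np.sin(a)],[-np.sin(a),np.cos(a)]])@(np.array(p)[:2]-C0)
def board(name):
    c=read_camera('top');save(name,c['image']);P=cloud(c)
    h=cv2.cvtColor(c['image'],cv2.COLOR_RGB2HSV)
    m=((P[...,0]>500)&(P[...,0]<702)&(P[...,1]>-320)&(P[...,1]<103)&(P[...,2]>33)&(P[...,2]<41)).astype(np.uint8)
    n,l,st,_=cv2.connectedComponentsWithStats(m);i=1+np.argmax(st[1:,4]);r=cv2.minAreaRect(P[l==i][:,:2].astype(np.float32))
    print("board",st[i,4],r,"jig",toJ(r[0]),[toJ(q).round(1).tolist() for q in cv2.boxPoints(r)]);return r
E
python3 - <<'E'
from h import *
show();r=board('t2.png')
mv([*J(-58,-80-300),122],yaw(1.75))
E
```

```text
{'clock': 12.25, 'eef_pos': [547.038, -182.581, 132.13], 'tcp_rot': [-0.016, 1.0, -0.002, 0.007], 'ft_force': [2.126, -0.515, 0.832], 'width': 80.22, 'joints': [-0.444, 0.415, 1.674, 0.003, 1.039, -2.047]}
[[-0.999, -0.031, 0.013], [-0.031, 1.0, -0.003], [-0.013, -0.004, -1.0]]
board 458 ((662.63720703125, -122.0341796875), (50.935123443603516, 76.90625762939453), 89.32679748535156) jig [ -40.38740335 -229.40780634] [[-79.9, -253.2], [-3.0, -256.5], [-0.9, -205.6], [-77.7, -202.3]]
shift [-4.0, -3.76, 0.39]
rotvec [0.007, 0.012, 1.571]
```

```bash
python3 -c "
from h import *
print(J(-57,-402));mv([*J(-57,-402),125],yaw(1.75))"
```

```text
[ 651.30306763 -295.05319877]
shift [-4.04, -4.64, 0.28]
rotvec [0.007, 0.012, 1.571]
```

Request:
arm_command(
  deltas=[
    [0,0,0.12,-0.5,-0.6,0,80],
    [0,0,0.24,-1,-1.2,0,80],
    [0,0,0.36,-1.5,-1.8,0,80],
    [0,0,0.48,-2,-2.4,0,80],
    [0,0,0.6,-2.5,-3,0,80],
    [0,0,0.72,-3,-3.6,0,80],
    [0,0,0.84,-3.5,-4.2,0,80],
    [0,0,0.96,-4.04,-4.64,0,80],
  ],
)

```text
clock: 12.97
eef_pos: [651.9, -296.1, 130.9]
tcp_rot: [0.45, 0.893, 0.001, 0.006]
ft_force: [0.4, 0.4, 0.1]
width: 80.0
```

```bash
python3 -c "
from h import *
show();mv([*J(-57,-402),125],yaw(1.75))"
```

```text
{'clock': 12.967, 'eef_pos': [651.912, -296.061, 130.938], 'tcp_rot': [0.45, 0.893, 0.001, 0.006], 'ft_force': [0.424, 0.353, 0.083], 'width': 79.964, 'joints': [-0.525, 0.596, 1.34, 0.004, 1.193, -1.162]}
[[-0.594, 0.804, 0.012], [0.804, 0.594, -0.003], [-0.009, 0.008, -1.0]]
shift [0.05, 0.0, 0.24]
rotvec [0.01, 0.007, 0.606]
```

Request:
arm_command(
  deltas=[
    [0.01,0.007,0.12,0,0,0.2,80],
    [0.01,0.007,0.24,0,0,0.2,80],
    [0.01,0.007,0.36,0,0,0.2,80],
    [0.01,0.007,0.48,0,0,0.2,80],
    [0.01,0.007,0.606,0,0,0.2,80],
    [0.01,0.007,0.606,0,0,0.2,80],
    [0.01,0.007,0.606,0,0,0.2,80],
  ],
)

```text
clock: 13.55
eef_pos: [652.1, -295.8, 125.2]
tcp_rot: [0.695, 0.719, 0.0, -0.0]
ft_force: [0.1, 0.7, 0.5]
width: 80.3
```

```bash
python3 -c "
from h import *
show();r=board('t3.png');mv([*J(-57,-402),10],yaw(1.75))
c=read_camera('wrist');save('w4.png',c['image'])"
```

```text
{'clock': 13.55, 'eef_pos': [652.088, -295.761, 125.197], 'tcp_rot': [0.695, 0.719, 0.0, -0.0], 'ft_force': [0.093, 0.736, 0.522], 'width': 80.324, 'joints': [-0.522, 0.608, 1.333, 0.001, 1.201, -0.557]}
[[-0.035, 0.999, -0.0], [0.999, 0.035, 0.001], [0.001, -0.0, -1.0]]
board 2140 ((647.1574096679688, -173.42657470703125), (109.50463104248047, 152.42311096191406), 0.5420550107955933) jig [ -57.42942813 -280.30350148] [[-110.6, -203.0], [-113.8, -355.3], [-4.3, -357.7], [-1.1, -205.3]]
shift [0.03, -0.03, 4.61]
rotvec [0.0, -0.001, 0.004]
```

View pics/w4.png

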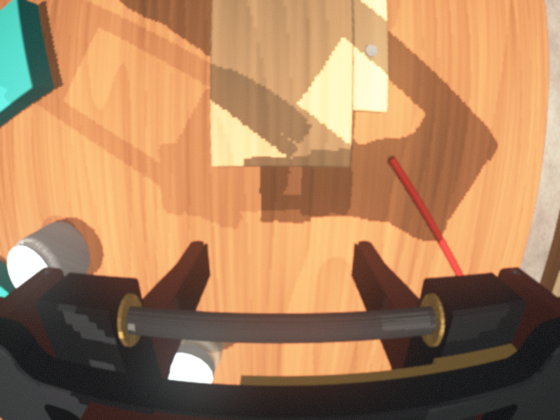

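The board sits parallel to the fence with a small gap (edge at px 352, fence at 355). The jar, tin and pencil are clear of the fingers. I'll descend and push along the fence.

Request:
arm_command(
  deltas=[
    [0,0,0,0,0,1.2,80],
    [0,0,0,0,0,2.6,80],
    [0,0,0,0,0,4,80],
    [0,0,0,0,0,4.55,80],
    [0,0,0,0,0,4.55,80],
    [0,0,0,0,0,4.55,80],
  ],
)

```text
clock: 14.15
eef_pos: [651.9, -295.7, 11.6]
tcp_rot: [0.694, 0.719, 0.0, -0.001]
ft_force: [0.0, 0.2, 0.2]
width: 80.0
```

Request:
arm_command(
  deltas=[
    [0,0,0,0.5,0,0,80],
    [0,0,0,0.9,0,0,80],
    [0,0,0,1.2,0,0,80],
    [0,0,0,1.5,0,0,80],
    [0,0,0,1.9,0,0,80],
    [0,0,0,2.3,0,0,80],
    [0,0,0,2.7,0,0,80],
    [0,0,0,3.1,0,0,80],
  ],
)

```text
clock: 14.82
eef_pos: [650.0, -218.0, 12.8]
tcp_rot: [0.694, 0.72, 0.0, 0.001]
ft_force: [0.1, -4.8, 3.2]
width: 80.2
```

```bash
python3 -c "
from h import *
s=show();print(toJ(s['eef_pos']));mv([*J(-56,-174),12],yaw(1.75))"
```

```text
{'clock': 14.817, 'eef_pos': [650.046, -218.009, 12.803], 'tcp_rot': [0.694, 0.72, 0.0, 0.001], 'ft_force': [0.095, -4.794, 3.184], 'width': 80.159, 'joints': [-0.424, 0.696, 1.488, 0.0, 0.956, -0.46]}
[[-0.036, 0.999, 0.001], [0.999, 0.036, -0.0], [-0.0, 0.001, -1.0]]
[ -55.90363528 -324.95349158]
shift [6.04, 0.03, 0.03]
rotvec [0.001, 0.0, 0.005]
```

Request:
arm_command(
  deltas=[
    [0,0,0.005,0.4,0,0.05,80],
    [0,0,0.005,0.8,0,0.05,80],
    [0,0,0.005,1.2,0,0.05,80],
    [0,0,0.005,1.6,0,0.05,80],
    [0,0,0.005,2,0.01,0.05,80],
    [0,0,0.005,2.4,0.02,0.05,80],
    [0,0,0.005,2.8,0.03,0.05,80],
    [0,0,0.005,3.2,0.03,0.05,80],
  ],
)

```text
clock: 15.48
eef_pos: [647.8, -137.0, 11.4]
tcp_rot: [0.696, 0.718, 0.0, 0.0]
ft_force: [-0.0, -5.1, 3.4]
width: 80.2
```

```bash
python3 -c "
from h import *
s=show();print(toJ(s['eef_pos']));mv([*J(-56,-178),12],yaw(1.75))
read_camera('top');r=board('t4.png')"
```

```text
{'clock': 15.483, 'eef_pos': [647.802, -137.005, 11.437], 'tcp_rot': [0.696, 0.718, 0.0, 0.0], 'ft_force': [-0.039, -5.121, 3.393], 'width': 80.178, 'joints': [-0.313, 0.673, 1.548, 0.0, 0.92, -0.343]}
[[-0.031, 1.0, 0.001], [1.0, 0.031, -0.0], [-0.0, 0.001, -1.0]]
[ -55.6725549  -243.91847927]
shift [2.64, -0.01, -0.02]
rotvec [0.001, 0.0, 0.0]
board 468 ((647.21337890625, 11.980541229248047), (99.1255111694336, 48.927528381347656), 0.2538466155529022) jig [-51.71142733 -94.98457034] [[-100.6, -69.2], [-101.9, -118.1], [-2.8, -120.7], [-1.5, -71.8]]
```

Request:
arm_command(
  deltas=[
    [0,0,0,0.4,0,0,80],
    [0,0,0,0.8,0,0,80],
    [0,0,0,1.2,0,0,80],
    [0,0,0,1.6,0,0,80],
    [0,0,0,2,0,0,80],
    [0,0,0,2.4,0,0,80],
    [0,0,0,2.64,0,0,80],
    [0,0,0,2.64,0,0,80],
  ],
)

```text
clock: 16.25
eef_pos: [644.0, -66.9, 10.7]
tcp_rot: [0.695, 0.719, 0.0, -0.002]
ft_force: [0.2, 0.2, -0.5]
width: 80.7
```

Request:
arm_command(
  deltas=[
    [0,0,0,-0.6,0,0,80],
    [0,0,0,-1.2,0,0,80],
    [0,0,0,-1.2,0,-1.5,80],
    [0,0,0,-1.2,0,-3,80],
    [0,0,0,-1.2,0,-4.4,80],
    [0,0,0,-1.2,0,-4.4,80],
  ],
)

```text
clock: 16.75
eef_pos: [650.1, -100.6, 128.1]
tcp_rot: [0.696, 0.718, 0.003, 0.003]
ft_force: [1.6, -0.8, 0.2]
width: 79.9
```

```bash
python3 -c "
from h import *
s=show();print(toJ(s['eef_pos']));r=board('t5.png');print(J(-150,-85));mv([*J(-150,-85),122],yaw(91.75))"
```

```text
{'clock': 16.75, 'eef_pos': [650.082, -100.64, 128.077], 'tcp_rot': [0.696, 0.718, 0.003, 0.003], 'ft_force': [1.551, -0.759, 0.175], 'width': 79.924, 'joints': [-0.26, 0.525, 1.486, 0.003, 1.123, -0.292]}
[[-0.031, 0.999, 0.009], [1.0, 0.031, 0.0], [0.0, 0.009, -1.0]]
[ -52.28326149 -207.63974582]
board 426 ((670.7667236328125, -21.894468307495117), (62.944881439208984, 54.29542541503906), 89.90875244140625) jig [ -29.20356053 -129.56306439] [[-57.3, -160.1], [-3.1, -161.9], [-1.1, -99.0], [-55.3, -97.2]]
[548.665735   18.9588678]
shift [4.89, -3.85, 0.11]
rotvec [0.005, 0.004, -1.57]
```

```bash
python3 -c "
from h import *
mv([*J(-148,-95),125],yaw(-88.25))"
```

```text
shift [4.49, -3.77, -0.01]
rotvec [0.004, -0.005, 1.571]
```

Request:
arm_command(
  deltas=[
    [0,0,0.12,0.5,-0.6,0,80],
    [0,0,0.24,1,-1.2,0,80],
    [0,0,0.36,1.6,-1.8,0,80],
    [0,0,0.48,2.2,-2.3,0,80],
    [0,0,0.6,2.8,-2.8,0,80],
    [0,0,0.72,3.4,-3.3,0,80],
    [0,0,0.84,4,-3.6,0,80],
    [0,0,0.96,4.49,-3.77,0,80],
  ],
)

```text
clock: 17.47
eef_pos: [548.5, 8.9, 123.2]
tcp_rot: [0.95, 0.312, 0.001, -0.0]
ft_force: [0.4, -0.5, 0.2]
width: 79.9
```

```bash
python3 -c "
from h import *
show();mv([*J(-148,-95),125],yaw(-88.25))"
```

```text
{'clock': 17.467, 'eef_pos': [548.484, 8.907, 123.193], 'tcp_rot': [0.95, 0.312, 0.001, -0.0], 'ft_force': [0.428, -0.498, 0.248], 'width': 79.854, 'joints': [-0.111, 0.396, 1.736, 0.002, 1.007, 0.824]}
[[0.805, 0.593, 0.002], [0.593, -0.805, 0.002], [0.003, 0.0, -1.0]]
shift [0.08, 0.06, -0.07]
rotvec [-0.001, -0.003, 0.604]
```

Request:
arm_command(
  deltas=[
    [0,0,0.12,0.1,0.05,0,80],
    [0,0,0.24,0.1,0.05,0,80],
    [0,0,0.36,0.1,0.05,0,80],
    [0,0,0.48,0.1,0.05,0,80],
    [0,0,0.604,0.1,0.05,0,80],
    [0,0,0.604,0.1,0.05,0.5,80],
    [0,0,0.604,0.1,0.05,0.5,80],
  ],
)

```text
clock: 18.05
eef_pos: [549.4, 8.4, 108.2]
tcp_rot: [1.0, 0.015, -0.001, -0.001]
ft_force: [-0.3, -0.6, 0.0]
width: 79.7
```

```bash
python3 -c "
from h import *
show();mv([*J(-148,-95),10],yaw(-88.25));c=read_camera('wrist');save('w5.png',c['image'])"
```

```text
{'clock': 18.05, 'eef_pos': [549.422, 8.446, 108.204], 'tcp_rot': [1.0, 0.015, -0.001, -0.001], 'ft_force': [-0.257, -0.601, 0.032], 'width': 79.656, 'joints': [-0.112, 0.419, 1.744, 0.002, 0.981, 1.428]}
[[1.0, 0.03, -0.002], [0.03, -1.0, 0.002], [-0.002, -0.002, -1.0]]
shift [0.07, -0.01, 3.93]
rotvec [-0.002, 0.002, -0.001]
```

View pics/w5.png

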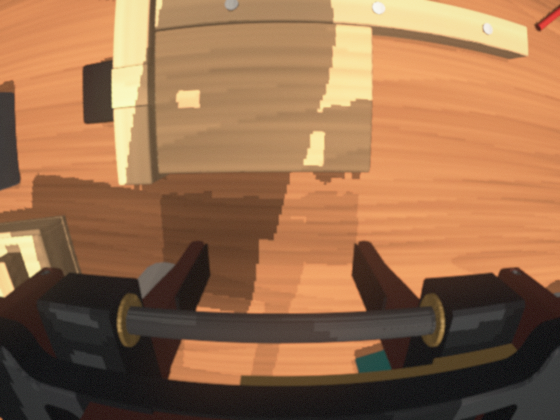

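The board (265,95) is nearly home, with slim gaps left at the fence and stop. I'll press it against the fence gently while watching the force.

Request:
arm_command(
  deltas=[
    [0,0,0,0,0,1.3,80],
    [0,0,0,0,0,2.6,80],
    [0,0,0,0,0,3.6,80],
    [0,0,0,0,0,3.9,80],
    [0,0,0,0,0,3.9,80],
    [0,0,0,0,0,3.9,80],
    [0,0,0,0.4,0,3.9,80],
    [0,0,0,0.8,0,3.9,80],
  ],
)

```text
clock: 18.77
eef_pos: [571.2, 9.2, 13.0]
tcp_rot: [1.0, 0.015, 0.0, -0.001]
ft_force: [0.4, -0.5, 0.4]
width: 79.9
```

Request:
arm_command(
  deltas=[
    [0,0,0,0.15,0,0,80],
    [0,0,0,0.25,0,0,80],
    [0,0,0,0.35,0,0,80],
    [0,0,0,0.35,0,0,80],
  ],
)

```text
clock: 19.1
eef_pos: [577.9, 9.6, 13.4]
tcp_rot: [1.0, 0.015, -0.002, -0.001]
ft_force: [-6.7, -1.1, 4.1]
width: 80.3
```

```bash
python3 -c "
from h import *
s=show();print(toJ(s['eef_pos']))"
```

```text
{'clock': 19.1, 'eef_pos': [577.904, 9.57, 13.393], 'tcp_rot': [1.0, 0.015, -0.002, -0.001], 'ft_force': [-6.669, -1.08, 4.092], 'width': 80.251, 'joints': [-0.104, 0.588, 1.745, 0.002, 0.813, 1.435]}
[[1.0, 0.03, -0.003], [0.03, -1.0, 0.002], [-0.003, -0.002, -1.0]]
[-121.06176857  -95.27710651]
```

Request:
arm_command(
  deltas=[
    [0,0,0,0.1,0,0,80],
    [0,0,0,0.15,0,0,80],
    [0,0,0,0.15,0,0,80],
  ],
)

```text
clock: 19.35
eef_pos: [577.8, 9.6, 13.4]
tcp_rot: [1.0, 0.015, -0.005, -0.001]
ft_force: [-9.4, -1.7, 6.0]
width: 80.3
```

Request:
arm_command(
  deltas=[
    [0,0,0,0.1,0,0,80],
    [0,0,0,0.1,0,0,80],
  ],
)

```text
clock: 19.52
eef_pos: [577.7, 9.6, 13.5]
tcp_rot: [1.0, 0.015, -0.008, -0.001]
ft_force: [-7.6, -1.5, 3.2]
width: 79.9
```

Request:
arm_command(
  deltas=[
    [0,0,0,0.2,0,0,80],
    [0,0,0,0.4,0,0,80],
    [0,0,0,0.4,0,0,80],
  ],
)

```text
clock: 19.77
eef_pos: [577.4, 10.0, 12.7]
tcp_rot: [1.0, 0.016, -0.018, -0.001]
ft_force: [-22.3, -3.1, 15.0]
width: 80.1
```

```bash
python3 -c "
from h import *
s=show();print(toJ(s['eef_pos']))"
```

```text
{'clock': 19.767, 'eef_pos': [577.351, 10.016, 12.673], 'tcp_rot': [1.0, 0.016, -0.018, -0.001], 'ft_force': [-22.297, -3.067, 15.012], 'width': 80.087, 'joints': [-0.101, 0.6, 1.718, -0.003, 0.858, 1.44]}
[[0.999, 0.031, -0.035], [0.031, -1.0, 0.002], [-0.035, -0.003, -0.999]]
[-121.60128001  -94.81442328]
```

That is firm fence contact (22 N with no further travel). I'll retreat and swing round to the -y end for the final push to the stop.

Request:
arm_command(
  deltas=[
    [0,0,0,-0.4,0,0,80],
    [0,0.035,0,-1,0,0,80],
    [0,0.035,0,-1,0,-1.5,80],
    [0,0.035,0,-1,0,-3,80],
    [0,0.035,0,-1,0,-4.4,80],
    [0,0.035,0,-1,0,-4.4,80],
  ],
)

```text
clock: 20.27
eef_pos: [562.2, 8.6, 130.9]
tcp_rot: [1.0, 0.016, 0.007, -0.001]
ft_force: [1.6, -0.9, 0.7]
width: 80.2
```

```bash
python3 -c "
from h import *
show();mv([*J(-58,-205),122],yaw(1.75))"
```

```text
{'clock': 20.267, 'eef_pos': [562.181, 8.614, 130.931], 'tcp_rot': [1.0, 0.016, 0.007, -0.001], 'ft_force': [1.564, -0.896, 0.666], 'width': 80.235, 'joints': [-0.109, 0.398, 1.708, 0.003, 1.022, 1.428]}
[[0.999, 0.031, 0.014], [0.031, -1.0, 0.001], [0.014, -0.001, -1.0]]
shift [3.14, 4.37, 0.4]
rotvec [0.01, -0.011, -1.57]
```

Request:
arm_command(
  deltas=[
    [0,-0.01,-0.12,0.2,0.6,0,80],
    [0,-0.01,-0.24,0.5,1.3,0,80],
    [0,-0.01,-0.36,0.9,2,0,80],
    [0,-0.01,-0.48,1.4,2.7,0,80],
    [0,-0.01,-0.6,1.9,3.3,0,80],
    [0,-0.01,-0.72,2.4,3.8,0,80],
    [0,-0.01,-0.84,2.9,4.2,0,80],
    [0,-0.01,-0.96,3.14,4.37,0,80],
  ],
)

```text
clock: 20.93
eef_pos: [646.7, -99.9, 132.5]
tcp_rot: [0.878, 0.478, 0.003, 0.004]
ft_force: [0.5, 0.7, -0.1]
width: 79.8
```

```bash
python3 -c "
from h import *
show();mv([*J(-58,-205),122],yaw(1.75))"
```

```text
{'clock': 20.933, 'eef_pos': [646.672, -99.903, 132.452], 'tcp_rot': [0.878, 0.478, 0.003, 0.004], 'ft_force': [0.495, 0.656, -0.094], 'width': 79.843, 'joints': [-0.257, 0.515, 1.49, -0.003, 1.126, 0.318]}
[[0.543, 0.84, 0.009], [0.84, -0.543, -0.005], [0.001, 0.01, -1.0]]
shift [0.01, -0.12, 0.42]
rotvec [0.01, 0.002, -0.605]
```

Request:
arm_command(
  deltas=[
    [0.01,0,-0.12,0,-0.1,0.4,80],
    [0.01,0,-0.24,0,-0.1,0.4,80],
    [0.01,0,-0.36,0,-0.1,0.4,80],
    [0.01,0,-0.48,0,-0.1,0.4,80],
    [0.01,0,-0.605,0,-0.1,0.4,80],
    [0.01,0,-0.605,0,-0.1,0.4,80],
    [0.01,0,-0.605,0,-0.1,0.4,80],
  ],
)

```text
clock: 21.52
eef_pos: [645.2, -98.6, 122.7]
tcp_rot: [0.697, 0.717, -0.001, 0.001]
ft_force: [-0.2, -0.5, 0.3]
width: 79.8
```

```bash
python3 -c "
from h import *
s=show();print(toJ(s['eef_pos']));mv([*J(-58,-205),10],yaw(1.75))"
```

```text
{'clock': 21.517, 'eef_pos': [645.176, -98.632, 122.654], 'tcp_rot': [0.697, 0.717, -0.001, 0.001], 'ft_force': [-0.237, -0.507, 0.255], 'width': 79.792, 'joints': [-0.256, 0.528, 1.495, -0.002, 1.118, -0.282]}
[[-0.027, 1.0, 0.0], [1.0, 0.027, -0.002], [-0.002, 0.0, -1.0]]
[ -57.12563232 -205.48370695]
shift [0.03, -0.04, 4.51]
rotvec [0.0, 0.002, -0.003]
```

Request:
arm_command(
  deltas=[
    [0,0,-0.003,0,-0.04,1.3,70],
    [0,0,-0.003,0,-0.04,2.6,70],
    [0,0,-0.003,0,-0.04,3.8,70],
    [0,0,-0.003,0,-0.04,4.4,70],
    [0,0,-0.003,0,-0.04,4.4,70],
    [0,0,-0.003,0,-0.04,4.4,70],
    [0,0,-0.003,0.5,-0.04,4.4,70],
    [0,0,-0.003,1,-0.04,4.4,70],
  ],
)

```text
clock: 22.18
eef_pos: [645.2, -73.8, 14.4]
tcp_rot: [0.697, 0.717, 0.0, 0.002]
ft_force: [0.6, 0.7, -0.3]
width: 69.7
```

Request:
arm_command(
  deltas=[
    [0,0,0,0.2,0,0,70],
    [0,0,0,0.4,0,0,70],
    [0,0,0,0.5,0,0,70],
    [0,0,0,0.5,0,0,70],
  ],
)

```text
clock: 22.52
eef_pos: [645.7, -63.4, 16.1]
tcp_rot: [0.696, 0.718, -0.001, 0.005]
ft_force: [-2.0, -10.3, 3.3]
width: 69.8
```

Request:
arm_command(
  deltas=[
    [0,0,0,0.2,0,0,70],
    [0,0,0,0.35,0,0,70],
    [0,0,0,0.35,0,0,70],
  ],
)

```text
clock: 22.77
eef_pos: [645.8, -63.4, 17.1]
tcp_rot: [0.695, 0.718, -0.005, 0.01]
ft_force: [-3.7, -34.0, -1.9]
width: 70.0
```

```bash
python3 -c "
from h import *
s=show();print(toJ(s['eef_pos']))"
```

```text
{'clock': 22.767, 'eef_pos': [645.79, -63.356, 17.141], 'tcp_rot': [0.695, 0.718, -0.005, 0.01], 'ft_force': [-3.705, -34.017, -1.923], 'width': 70.005, 'joints': [-0.193, 0.648, 1.585, -0.025, 0.898, -0.21]}
[[-0.032, 0.999, 0.007], [0.999, 0.033, -0.021], [-0.021, 0.006, -1.0]]
[ -55.43458661 -170.24204334]
```

The TCP is at jig y = -170, which matches flush, at 34 N with no further travel. I'll retreat and look.

Request:
arm_command(
  deltas=[
    [0,0,0,-0.4,0,0,70],
    [0,0.02,0,-1.1,0,0,70],
    [0,0.02,0,-1.1,0,-1.5,70],
    [0,0.02,0,-1.1,0,-3,70],
    [0,0.02,0,-1.1,0,-4.5,70],
    [0,0.02,0,-1.1,0,-6,20],
    [0,0.02,0,-1.1,0,-7.5,0],
    [0,0.02,0,-1.1,0,-8.5,0],
  ],
)

```text
clock: 23.43
eef_pos: [646.7, -85.8, 235.4]
tcp_rot: [0.695, 0.719, 0.003, 0.005]
ft_force: [0.7, -0.1, 0.7]
width: 53.3
```

Run:
```python
from h import *
show();c=read_camera('wrist');save('w6.png',c['image']);board('t6.png')
c=read_camera('scene');u=cv2.resize(c['image'][180:370,140:360],None,fx=3,fy=3,interpolation=cv2.INTER_CUBIC);save('s6.png',u)
mv([646,330,225],yaw(90))
```

```text
{'clock': 23.433, 'eef_pos': [646.724, -85.842, 235.413], 'tcp_rot': [0.695, 0.719, 0.003, 0.005], 'ft_force': [0.66, -0.054, 0.685], 'width': 53.302, 'joints': [-0.238, 0.417, 1.384, 0.001, 1.328, -0.271]}
[[-0.033, 0.999, 0.012], [0.999, 0.033, -0.002], [-0.003, 0.012, -1.0]]
board 1287 ((666.578857421875, -2.8094863891601562), (124.11237335205078, 85.5377426147461), 76.25591278076172) jig [ -32.80664651 -110.35909267] [[-90.6, -158.7], [-8.2, -181.6], [25.0, -62.0], [-57.4, -39.1]]
shift [16.63, 0.5, 0.31]
rotvec [0.008, 0.012, -1.538]
```

View pics/s6.png

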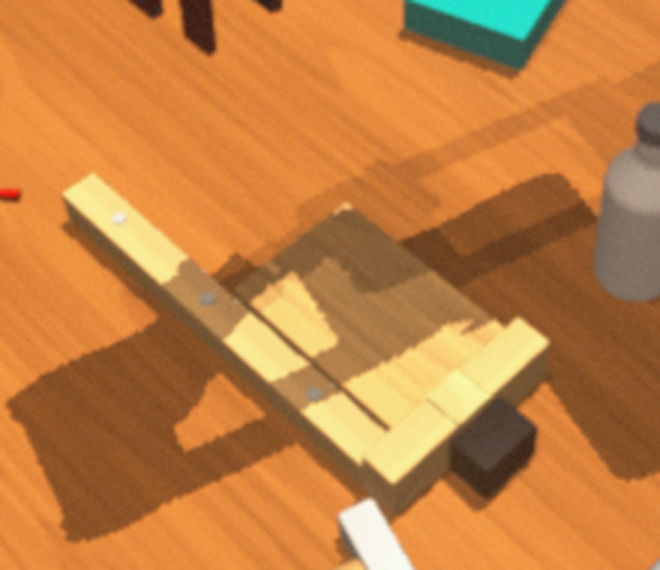

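View pics/w6.png

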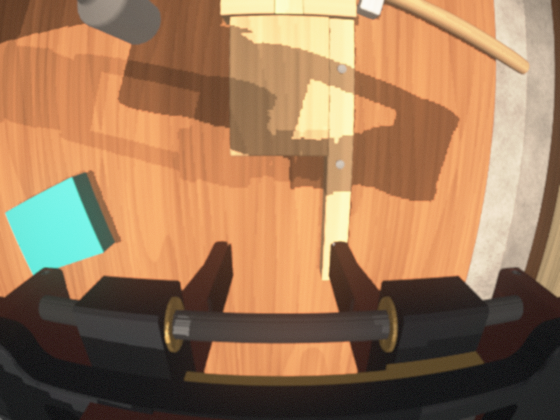

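The board lies flush in the corner: in the scene crop there is an even line along the fence and no gap at the stop (px 390,430). Next I move over the rocker with the fingers shut and re-measure the board from there.

Request:
arm_command(
  deltas=[
    [0,0.012,0,1.5,0,0.3,0],
    [0,0.012,0,3,0.1,0.3,0],
    [0,0.012,0,4.6,0.2,0.3,0],
    [0,0.012,0,6.2,0.2,0.3,0],
    [0,0.012,0,7.8,0.2,0.3,0],
    [0,0.012,0,9.4,0.3,0.3,0],
    [0,0.012,0,11,0.3,0.3,0],
    [0,0.012,0,12.6,0.4,0.3,0],
  ],
)

```text
clock: 24.25
eef_pos: [644.9, 231.1, 223.5]
tcp_rot: [0.695, 0.719, 0.006, 0.0]
ft_force: [0.6, -0.1, 0.1]
width: 0.9
```

Request:
arm_command(
  deltas=[
    [0,0,0,1.5,0,0,0],
    [0,0,0,3,0,0,0],
    [0,0,0,4,0,0,0],
    [0,0,0,4,0,0,0],
    [0,0,0,4,0,0,0],
  ],
)

```text
clock: 24.67
eef_pos: [639.9, 332.5, 222.2]
tcp_rot: [0.694, 0.72, 0.005, -0.0]
ft_force: [-0.2, -0.7, -0.4]
width: 0.6
```

Run:
```python
from h import *
show();board('t7.png')
c=read_camera('wrist');print([(round(d['score'],2),np.round(d['location']).tolist()) for d in tip_of('wrist','rocker_high_end')[:2]])
mv([646,330,100],yaw(1.75))
```

```text
{'clock': 24.667, 'eef_pos': [639.942, 332.47, 222.199], 'tcp_rot': [0.694, 0.72, 0.005, -0.0], 'ft_force': [-0.237, -0.726, -0.37], 'width': 0.584, 'joints': [0.381, 0.53, 1.226, 0.005, 1.377, 0.344]}
[[-0.036, 0.999, 0.006], [0.999, 0.036, 0.007], [0.007, 0.007, -1.0]]
board 2722 ((644.9031982421875, 25.82331085205078), (112.96478271484375, 156.73358154296875), 1.7808164358139038) jig [-53.5977929  -81.07770763] [[-110.1, -2.7], [-110.0, -159.5], [2.9, -159.4], [2.8, -2.7]]
[(0.83, [641.0, 328.0, 82.0])]
shift [-0.03, 0.16, 4.94]
rotvec [0.008, -0.007, 0.002]
```

View pics/t7.png

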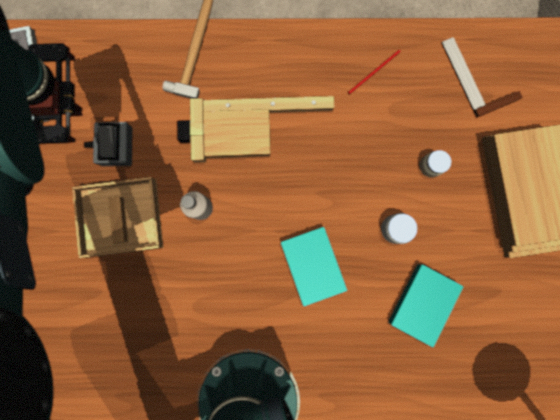

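The top view shows the board square in the corner (230,130) at 1.78°, and the jig is at 1.75°. The offcut is in the tray (123,218), and the bottle, tin and jar haven't moved. Now I press the rocker.

Request:
arm_command(
  deltas=[
    [0,0,0,-0.05,0.2,1.3,0],
    [0,0,0,-0.05,0.2,2.7,0],
    [0,0,0,-0.05,0.2,4,0],
    [0,0,0,-0.05,0.2,4.8,0],
    [0,0,0,-0.05,0.2,4.8,0],
    [0,0,0,-0.05,0.2,4.8,0],
  ],
)

```text
clock: 25.32
eef_pos: [646.4, 327.6, 102.4]
tcp_rot: [0.696, 0.718, 0.004, -0.0]
ft_force: [0.2, 0.8, 0.4]
width: 0.3
```

Request:
arm_command(
  deltas=[
    [0,0,0,0,0,0.3,0],
    [0,0,0,0,0,0.6,0],
    [0,0,0,0,0,0.85,0],
    [0,0,0,0,0,1.05,0],
    [0,0,0,0,0,1.2,0],
    [0,0,0,0,0,1.2,0],
  ],
)

```text
clock: 25.82
eef_pos: [645.9, 327.7, 71.5]
tcp_rot: [0.696, 0.718, 0.003, -0.001]
ft_force: [-0.6, -0.1, -1.2]
width: 0.5
```

Request:
arm_command(
  deltas=[
    [0,0,0,0,0,0.1,0],
    [0,0,0,0,0,0.1,0],
    [0,0,0,0,0,-1.5,0],
    [0,0,0,0,0,-3,0],
    [0,0,0,0,0,-4.5,0],
    [0,0,0,0,0,-6,0],
    [0,0,0,0,0,-6,0],
  ],
)

```text
clock: 26.4
eef_pos: [649.7, 328.8, 231.2]
tcp_rot: [0.696, 0.718, 0.01, 0.002]
ft_force: [0.9, -0.1, 1.9]
width: 0.6
```

Request:
arm_command(
  deltas=[
    [0,0,0,0.5,0,0,0],
    [0,0,0,1.5,0,0,0],
    [0,0,0,3,0,0,0],
    [0,0,0,4,-0.5,0,0],
    [0,0,0,4,-0.5,0,0],
  ],
)

```text
clock: 26.82
eef_pos: [630.6, 434.4, 230.2]
tcp_rot: [0.694, 0.719, 0.009, 0.0]
ft_force: [0.1, 0.4, -0.0]
width: 0.3
```

Run:
```python
from h import *
show();board('t8.png')
for k in('scene','top'):
    c=read_camera(k);P=cloud(c)
    print(k,[(round(d['score'],2),np.round(d['location']).tolist()) for d in tip_of(k,'rocker_high_end')[:1]],[np.round(d['location']).tolist() for d in tip_of(k,'offcut_center')[:1]])
    for x in range(585,660,8):
        m=(abs(P[...,0]-x)<5)&(abs(P[...,1]-328)<10)&(P[...,2]>55)&(P[...,2]<100);q=P[m][:,2]
        print(x,m.sum(),np.median(q).round(1) if len(q) else None,end='; ')
    print()
    if k=='scene': save('s8.png',cv2.resize(c['image'][320:420,330:440],None,fx=5,fy=5,interpolation=cv2.INTER_CUBIC))
P=np.load('scene1.npy');print('before',[float(np.median(P[(abs(P[...,0]-x)<5)&(abs(P[...,1]-328)<10)&(P[...,2]>55)&(P[...,2]<100)][:,2]).round(1)) for x in range(593,652,8)])
```

```text
{'clock': 26.817, 'eef_pos': [630.609, 434.405, 230.161], 'tcp_rot': [0.694, 0.719, 0.009, 0.0], 'ft_force': [0.059, 0.418, -0.029], 'width': 0.313, 'joints': [0.511, 0.588, 1.104, 0.005, 1.432, 0.475]}
[[-0.035, 0.999, 0.013], [0.999, 0.035, 0.013], [0.013, 0.014, -1.0]]
board 2715 ((643.8233032226562, 25.74985122680664), (110.67167663574219, 156.81857299804688), 1.7200382947921753) jig [-54.6794276 -81.1181546] [[-110.0, -2.7], [-110.1, -159.5], [0.6, -159.6], [0.7, -2.7]]
scene [(0.95, [647.0, 328.0, 68.0])] [[429.0, 316.0, 22.0]]
585 19 81.5; 593 64 81.4; 601 72 79.2; 609 61 77.5; 617 65 76.1; 625 72 74.3; 633 65 71.9; 641 67 70.5; 649 78 68.3; 657 69 63.0; 
top [(0.75, [694.0, 108.0, -2.0])] [[435.0, 313.0, 23.0]]
585 35 78.3; 593 33 79.1; 601 35 77.0; 609 39 76.2; 617 35 73.7; 625 35 72.0; 633 35 70.6; 641 34 68.4; 649 33 67.1; 657 30 59.9; 
before [69.7, 71.5, 73.5, 75.1, 77.1, 79.0, 80.6, 80.3]
```

View pics/s8.png

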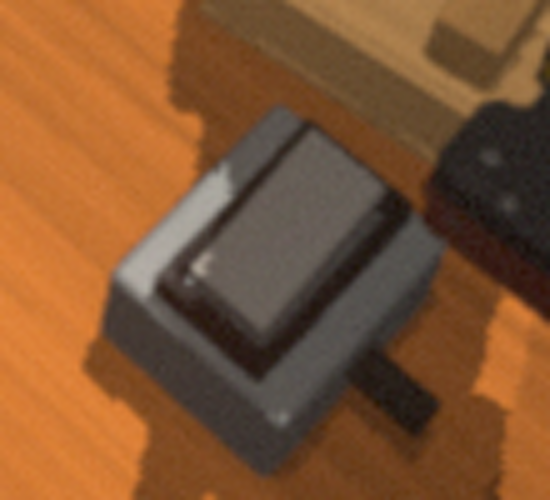

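The rocker slope has reversed: its +x end was at about 80 mm and is now at 68 mm, and the crop shows that end down in the frame. Everything else is in place, so I'm handing in.

```bash
python3 -c "
from plant import *
print(hand_in())"
```

```text
the job is handed in; nothing more can be done
None
```

The job is done in the order asked and handed in; the robot clock read about 27 s at the last check.

- **Offcut:** it lies in the plywood tray, at about (434, 313). My first grip failed because I lifted before the fingers had closed; the second grip held.
- **Board:** I pushed it flat along the fence, then pressed it firmly against the fence (22 N) and the end stop (34 N). The depth check puts its angle at 1.72–1.78°, against 1.75° for the jig. Its outer edges are at jig x = -110.0 and y = -159.5 mm, within about 0.5 mm of home.
- **Part-present pin:** it is hidden under the board edge in every picture. That it is held in is inferred from the board being flush, not seen.
- **Rocker:** its slope has reversed. The +x end dropped from about 80 mm to 68 mm, so the vacuum is on. The top camera's network put the rocker's raised end at the jig corner in that last look; I went by the depth readings and the scene camera instead.
- **Everything else:** the bottle, tin, jar and turquoise pieces stood in the same places in the last top view, taken just before the rocker press. The arm ended clear of everything.

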